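# Set the length stop on the bench gauge

### The job

Set the length stop for the next batch of tube blanks: slide the blue collar along the steel bar of the length gauge until its white centre band stands over the yellow line on the gauge's black base (not the green line), and let go of it there. Leave the loose red spare collar where it lies.

Things in the scene. Friction and masses are not known exactly. Their poses are not given: they have to be found in the camera images.
- blue_collar_centre (a point): Centre of the blue collar on the bar: a cylinder 36 mm across, 26 mm long, white band 4 mm wide round its middle, brass screw head (10 mm across) 7 mm proud on top. It lies 75 mm above the table; y axis along the bar, x level across it, z up. It only slides along the bar, drag about 2 N plus 3 N per m/s, and stays where it is left. Nothing stands within 80 mm on either side of it across the bar.
- yellow_line_mid (a point): Middle of the yellow line, straight below the bar's axis: a flat strip 8 mm wide along the bar, 100 mm long across the base board, 2 mm thick on top of it (this point is on its top, 20 mm above the table). y axis along the bar, x along the line. A green line of the same size lies on the same board, on the other side of mid-bar; it is the mark for another job.
- gauge: Length gauge, fixed to the table: black base board 420 x 100 x 18 mm high; level round steel bar 14 mm thick, axis 75 mm above the table; an aluminium block at each end, centred 190 mm from mid-bar, 30 mm along the bar, 50 mm across, 95 mm high. Origin under mid-bar on the table, y along the bar, z up. The blue collar travels 145 mm either side of mid-bar.
- red_collar_centre (a point): Centre of the loose red spare collar, a ring 36 mm in outer diameter with a 15 mm hole, 26 mm high, lying flat on the table beside the gauge on the robot's left; not to be moved.

How it is judged:
By the outcome, as a careful person would: the job done as asked, in the order asked, and still so for the second after the job is handed in, with the robot touching nothing.
It also fails if it takes over 29 s, if anything falls off the work surface, if the arm or the gripper's body presses on something with over 40 N, if the wrist force passes 120 N, or if a joint passes its speed limit or range.

### The arm

A 6-joint arm with a two-finger parallel gripper is mounted at the origin on the work surface. World frame = base frame: x ahead of the robot, y to its left, z up, the work surface at z = 0. Lengths are in m, angles in rad, forces in N, time in s.
With the tool pointing down it reaches from about 0.25 to 0.725 m from the base axis. Payload 9.7 kg.
Tool frame: the origin (TCP) lies at the very end of the fingers, on their centre line; the grasp point (between the pads) lies 19 mm behind it (bot.grasp_offset is the distance from the TCP to the grasp point, in m); z points along the fingers, y is the line along which they close (so a half turn about z gives the same grasp; the last joint's range is limited). The gripper opens to 85 mm and grips with 20 to 120 N. Pads are 22 mm wide; open, the fingers measure 114 mm over their backs; the gripper's body (76 mm by 85 mm) begins 54 mm behind the grasp point. The pads swing forward as they close: fully open they stand 13 mm farther back than shut.
Start: joints at [1.112, 0.087, 0.176, 1.66, 0, 1.571], TCP at [0.244, 0.493, 0.231] pointing down, gripper open.
Joint ranges: [-3.13, 3.13], [-0.85, 1.81], [-1.15, 1.24], [-2.2, 2.28], [-1.44, 1.52], [-3.14, 3.14]. Speed limits (rad/s): [2.22, 2.22, 2.57, 3.14, 3.14, 3.14].

### API

Orientations are given as a rotation vector (axis times angle).
In Python, from workcell import observe, snapshot, job, bot gives the robot as it stands.
- The arm moves only by the tool jog_arm, never from a script. Its argument "motion" is text: rows parted by semicolons, each of 7 numbers parted by spaces: the shift along the tool's x, y, z normalised to -1 to 1, where 1 is 3 cm, then the turn, a rotation vector about the tool's x, y, z normalised to -1 to 1, where 1 is 10 degrees, then the opening in per cent of the stroke, from 0 (shut) to 100 (fully open). A call has 1 to 12 rows; each row shifts and turns the commanded pose from where the row before left it, along the tool's axes as they then stand; what a row does not reach is not made up. A row lasts 1/8 s, in which the tool goes at most 62.5 mm and 10.7 degrees, less where a joint would pass 70% of its speed; a pose out of reach is approached as far as the arm can. A call with a number of a shift or a turn outside -1 to 1 is refused whole. A call with a gripper value outside its range is refused whole. The fingers move at their own pace and stop on an object; "grip_force" is the grip in N (left out, the last holds). Time passes only in rows, so rows that do not move let the fingers close. It gives the time, the measured TCP pose, the force, the opening and the grip force at its end, in the units of the state.
- observe(): the state, without advancing time (a new reading comes with each control period).
- snapshot(name): name is "side" or "top" or "wrist"; returns a dict with "color" (400x640x3 uint8, red, green, blue), "mtx" (3x3 intrinsics, pixels), "k1" (the pictures are not rectified: a ray, as slopes to the right and down, at radius r is drawn at 1 + k1 r^2 times it, then the intrinsics apply), "pose" (4x4, takes a point from camera to world coordinates); the wrist camera has in their place "mount" (4x4, takes a point from camera to tool coordinates, whose origin is the TCP and whose axes are the flange's). Camera axes: x right, y up, looking along -z (the intrinsics and any distortion apply to the point x, -y, -z); pixel columns grow to the right and rows downward; lengths in m; the calibration is good to about 2 mm. A picture is of the moment at which its call begins: read the wrist's pose just before it. There is no depth.
- job.hand_in(): hands the job in; it is judged then, once.
The state is a dict: "clock": time; "joints": joint angles; "joint_vel": joint speeds; "joint_efforts": joint torques, N m; "tcp_pos": TCP position; "tcp_rot": TCP orientation; "ft_force": force on the tool from outside, world axes, zero at the start; "torque": the same for the moment, N m; "gripper_width": finger opening in m; "gripper_force": force on a finger pad.
Only numpy, scipy, OpenCV 4.12 (cv2) and the standard library are available. Lean on these libraries where they do the work, as an engineer would, in place of code of your own. Each camera call takes 0.05 s, during which the arm holds its last target. There are 200 camera calls.

## Working session

There is one attempt and no reset: what is moved stays moved. The work goes in short steps, Python scripts to look and compute and a tool call to move; the robot and the scene stay as the last step left them, time stands still between calls to the robot, and variables do not carry over. Pictures are saved under pics/ and viewed, at most 10 in all, crops included, and the job is handed in when it is done.

Besides the shell and the picture viewer there is one more tool, called as a command line: name --argument value ..., lists and objects as JSON in quotes. jog_arm: Moves the arm, as the interface text tells. Its arguments: {"type":"object","properties":{"motion":{"type":"string"},"grip_force":{"type":"number"}},"required":["motion"]}

```bash
mkdir -p pics; cat > h.py <<'E'
import numpy as np,cv2
from workcell import observe,snapshot,job,bot
from scipy.spatial.transform import Rotation as R
def pose(s,st=None):
    if 'pose' in s: return np.array(s['pose'])
    T=np.eye(4);T[:3,:3]=R.from_rotvec(st['tcp_rot']).as_matrix();T[:3,3]=st['tcp_pos'];return T@np.array(s['mount'])
def ray(s,px,st=None):
    p=cv2.undistortPoints(np.array([[px]],float),np.array(s['mtx']),np.array([s['k1'],0,0,0.]))[0,0]
    P=pose(s,st);return P[:3,3],P[:3,:3]@np.array([p[0],-p[1],-1])
def onz(s,px,z,st=None):
    o,d=ray(s,px,st);return o+d*(z-o[2])/d[2]
def blobs(s,lo,hi,amin=30):
    h=cv2.cvtColor(s['color'],cv2.COLOR_RGB2HSV);m=cv2.inRange(h,np.array(lo),np.array(hi))
    n,l,st,c=cv2.connectedComponentsWithStats(m)
    return [(st[i].tolist(),c[i].round(1).tolist()) for i in range(1,n) if st[i][4]>=amin]
COL=dict(blue=((100,120,50),(130,255,255)),yellow=((22,120,100),(34,255,255)),green=((45,100,50),(85,255,255)),red=((0,150,80),(8,255,255)))
E
python3 - <<'E'
from h import *
st=observe();print({k:np.round(v,3).tolist() for k,v in st.items()})
im=[]
for n in ('top','side','wrist'):
    s=snapshot(n);cv2.imwrite(f'pics/{n}0.png',s['color'][:,:,::-1])
    print(n,s['k1'],pose(s,st)[:3,3].round(3))
    for c,(lo,hi) in COL.items():
        for b in blobs(s,lo,hi): print(c,b,onz(s,b[1],{'blue':.075,'red':.026}.get(c,.02),st).round(4))
    im.append(s['color'][:,:,::-1])
E
```

```text
{'clock': 0.0, 'joints': [1.112, 0.087, 0.175, 1.66, 0.0, 1.571], 'joint_vel': [0.0, 0.001, -0.0, -0.001, -0.001, 0.001], 'joint_efforts': [-0.004, -52.039, 46.48, 0.016, -0.0, -0.0], 'tcp_pos': [0.243, 0.493, 0.231], 'tcp_rot': [-0.714, -3.059, 0.002], 'ft_force': [-0.319, -0.108, 0.041], 'torque': [-0.044, 0.011, -0.013], 'gripper_force': 0.0, 'gripper_width': 0.085}
top -0.0884098339178867 [0.403 0.19  0.786]
blue ([0, 138, 18, 39, 443], [6.1, 159.3]) [0.5682 0.7845 0.075 ]
blue ([412, 160, 8, 17, 60], [416.4, 167.7]) [ 0.5678 -0.021   0.075 ]
blue ([403, 162, 10, 17, 91], [408.1, 169.7]) [ 0.5634 -0.0048  0.075 ]
blue ([0, 180, 28, 39, 494], [12.7, 198.7]) [0.4901 0.7591 0.075 ]
yellow ([376, 158, 9, 16, 56], [380.0, 165.6]) [0.5827 0.0386 0.02  ]
yellow ([387, 188, 8, 16, 60], [390.1, 195.5]) [0.5211 0.0181 0.02  ]
green ([444, 138, 9, 16, 68], [448.1, 146.0]) [ 0.6291 -0.1063  0.02  ]
green ([452, 160, 11, 23, 92], [457.2, 171.6]) [ 0.5749 -0.1241  0.02  ]
red ([201, 242, 16, 17, 153], [208.6, 250.2]) [0.4034 0.3774 0.026 ]
side -0.0790150676303143 [ 0.316 -0.203  0.602]
blue ([171, 7, 35, 13, 97], [190.9, 13.6]) [0.4415 0.7496 0.075 ]
blue ([210, 9, 17, 15, 101], [218.6, 16.6]) [0.4949 0.7106 0.075 ]
blue ([408, 258, 15, 19, 112], [414.6, 267.0]) [0.5588 0.0015 0.075 ]
blue ([417, 265, 19, 21, 175], [425.4, 274.9]) [ 0.5657 -0.0147  0.075 ]
yellow ([410, 252, 7, 6, 31], [413.2, 254.1]) [0.5938 0.0426 0.02  ]
yellow ([369, 262, 37, 33, 257], [386.5, 278.4]) [0.5365 0.0237 0.02  ]
green ([494, 322, 7, 7, 35], [497.1, 325.0]) [ 0.6414 -0.1028  0.02  ]
green ([454, 334, 37, 41, 373], [471.5, 354.5]) [ 0.5845 -0.1213  0.02  ]
red ([218, 137, 15, 11, 77], [225.0, 142.8]) [0.4019 0.376  0.026 ]
wrist -0.014055991151454545 [0.182 0.522 0.373]
blue ([605, 215, 35, 63, 1159], [627.0, 250.9]) [0.4534 0.7538 0.075 ]
red ([285, 308, 26, 22, 353], [297.6, 318.3]) [0.4017 0.3793 0.026 ]
```

View pics/top0.png

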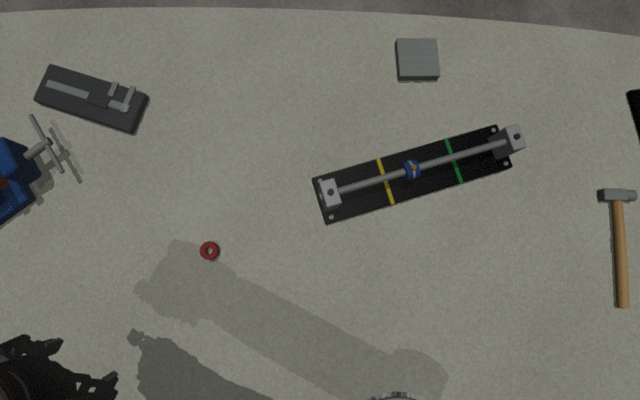

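View pics/side0.png

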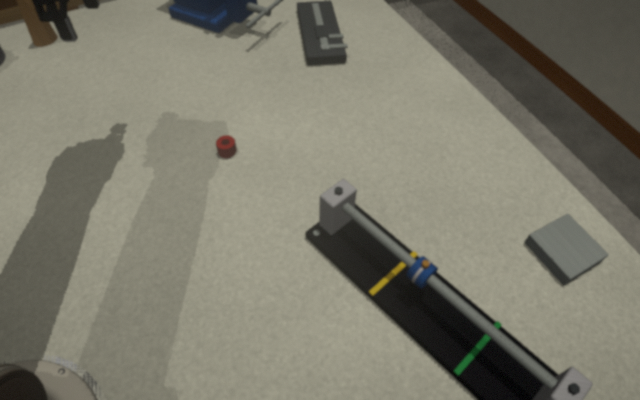

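The top view shows the collar at (412,168), the yellow line centred near (385,181) and green near (453,159); the red ring is at (209,250). The side view agrees: collar at (420,271), yellow line at (390,275). The collar therefore sits about 43 mm from the yellow line. I'll turn the tool square to the bar and move above the collar.

jog_arm --motion "0 0 0 0 0 0.91 100;0 0 0 0 0 0.91 100;0 0 0 0 0 0.91 100;0 0 0 0 0 0.91 100;0 0 0 0 0 0.9 100;-1 0.25 0 0 0 0 100;-1 0.25 0 0 0 0 100;-1 0.25 0 0 0 0 100;-1 0.25 0 0 0 0 100;-1 0.25 0 0 0 0 100;-1 0.25 0 0 0 0 100;-1 0.25 0 0 0 0 100"

```text
clock: 1.65
tcp_pos: [0.3598, 0.3093, 0.2311]
tcp_rot: [-1.84, -2.547, 0.0]
ft_force: [0.8, 0.6, 0.0]
gripper_width: 0.0854
gripper_force: 0.0
```

jog_arm --motion "-1 0.25 0 0 0 0 100;-1 0.25 0 0 0 0 100;-1 0.25 0 0 0 0 100;-1 0.25 0 0 0 0 100;-1 0.25 0 0 0 0 100;-1 0.25 0 0 0 0 100;-1 0.25 0 0 0 0 100;-1 0.25 0 0 0 0 100;-1 0.25 0 0 0 0 100;-1 0.25 0 0 0 0 100;-1 0.25 0 0 0 0 100;0 0 0 0 0 0 100"

```text
clock: 3.15
tcp_pos: [0.5419, 0.0215, 0.2305]
tcp_rot: [-1.842, -2.544, 0.001]
ft_force: [0.6, 0.3, 0.2]
gripper_width: 0.0857
gripper_force: 0.0
```

```bash
python3 - <<'E'
from h import *
st=observe();print(st['clock'],np.round(st['tcp_pos'],4),R.from_rotvec(st['tcp_rot']).as_matrix().round(3))
s=snapshot('wrist');cv2.imwrite('pics/w1.png',s['color'][:,:,::-1])
for c,(lo,hi) in COL.items():
    for b in blobs(s,lo,hi): print(c,b,onz(s,b[1],{'blue':.09}.get(c,.02),st).round(4))
E
```

```text
3.15 [0.5419 0.0215 0.2305] [[-0.312  0.95  -0.001]
 [ 0.95   0.312 -0.   ]
 [ 0.    -0.001 -1.   ]]
blue ([316, 203, 35, 19, 499], [333.0, 212.7]) [0.5604 0.0006 0.09  ]
blue ([316, 223, 35, 13, 266], [332.7, 230.4]) [ 0.566  -0.0168  0.09  ]
yellow ([341, 167, 34, 8, 254], [357.7, 170.6]) [0.5809 0.0374 0.02  ]
yellow ([289, 168, 38, 7, 256], [307.8, 170.9]) [0.5259 0.0189 0.02  ]
green ([293, 284, 33, 7, 230], [309.1, 287.0]) [ 0.5735 -0.1259  0.02  ]
green ([339, 284, 30, 7, 209], [353.4, 287.0]) [ 0.6281 -0.1079  0.02  ]
```

View pics/w1.png

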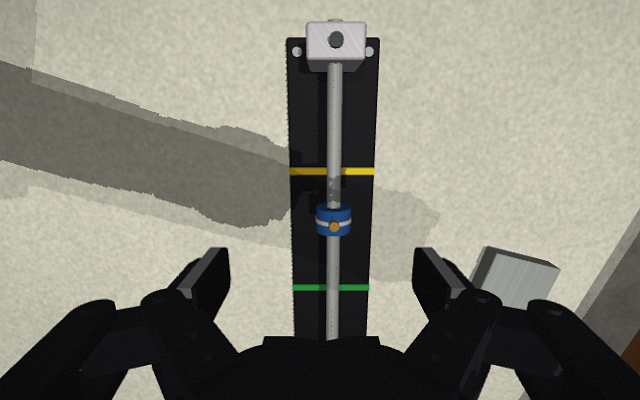

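The wrist view shows the collar at (333,220) with its band near row 222. The yellow line is ahead of it at row 171, and green is behind at row 287. The fingers are square to the bar. Next I'll measure the band and line in tool axes.

```bash
python3 - <<'E'
from h import *
st=observe();Rt=R.from_rotvec(st['tcp_rot']).as_matrix();p0=np.array(st['tcp_pos'])
s=snapshot('wrist');c=s['color'].astype(int)
T=lambda px,z:(Rt.T@(onz(s,px,z,st)-p0)*1000).round(1)
sub=c[203:236,316:351];m=(sub.min(2)>110)
# white per column
for col in range(0,35,2):
    r=np.where(m[:,col])[0]; print(col+316,(r+203).tolist(),end=' ')
print()
print('yellow',T((289.5,171),.02),T((375,170.5),.02),T((357.7,170.6),.02),T((307.8,170.9),.02))
print('collar sides',T((316,222),.075),T((350.5,222),.075), 'bar',T((334.5,195),.078),T((334.5,100),.078))
print('band top z.093',T((333,222),.093),'screw',T((334,227),.1))
h=s['color'][203:240,316:351];cv2.imwrite('pics/w1c.png',cv2.resize(h[:,:,::-1],None,fx=14,fy=14,interpolation=0))
E
```

```text
316 [] 318 [222, 223] 320 [222, 223, 224] 322 [222, 223, 224, 225] 324 [223, 224, 225, 226] 326 [223, 224, 225, 226] 328 [224, 225, 226] 330 [203, 204, 205, 206, 207] 332 [203, 204, 205, 206, 207, 208] 334 [203, 204, 205, 206, 207, 208] 336 [203, 204, 205, 206, 207, 208] 338 [204, 205, 206, 207] 340 [223, 224, 225, 226] 342 [223, 224, 225, 226] 344 [223, 224, 225, 226] 346 [222, 223, 224, 225] 348 [221, 222, 223, 224] 350 [221, 222] 
yellow [  2.3 -37.1 210.8] [  3.   62.4 210.7] [  2.9  42.3 210.7] [  2.5 -15.8 210.8]
collar sides [-40.7  -5.5 155.7] [-40.7  30.  155.7] bar [-11.2  13.  152.7] [ 78.8  11.9 152.8]
band top z.093 [-34.2  11.2 137.7] screw [-36.7  11.9 130.7]
```

View pics/w1c.png

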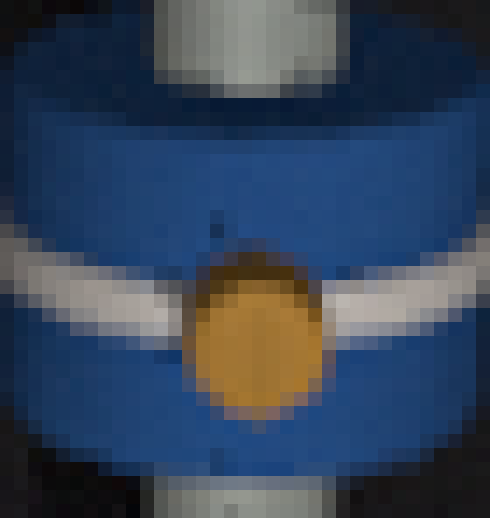

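The band is 38 mm behind the TCP and 12 mm to +y, and the yellow line is 40.5 mm ahead of the band. I'll centre over the collar, descend and close.

jog_arm --motion "-0.64 0.2 0 0 0 0 100;-0.63 0.2 0 0 0 0 100;0 0 1 0 0 0 100;0 0 1 0 0 0 100;0 0 1 0 0 0 100;0 0 1 0 0 0 100;0 0 0.9 0 0 0 100;0 0 0.9 0 0 0 100;0 0 0 0 0 0 100" --grip_force 30

```text
clock: 4.38
tcp_pos: [0.5638, -0.01, 0.0553]
tcp_rot: [-1.838, -2.544, 0.004]
ft_force: [0.4, 0.4, -0.1]
gripper_width: 0.0854
gripper_force: 0.0
```

jog_arm --motion "0 0 0 0 0 0 20;0 0 0 0 0 0 20;0 0 0 0 0 0 20;0 0 0 0 0 0 20;0 0 0 0 0 0 20;0 0 0 0 0 0 20" --grip_force 30

```text
clock: 5.12
tcp_pos: [0.5651, -0.0097, 0.0585]
tcp_rot: [1.839, 2.546, 0.001]
ft_force: [-2.1, -0.7, 6.0]
gripper_width: 0.0347
gripper_force: 29.8
```

The collar is gripped at 34.7 mm with 30 N. I'll slide it 40 mm towards yellow, keeping hold of it for a check.

jog_arm --motion "0.2 0 0 0 0 0 20;0.25 0 0 0 0 0 20;0.25 0 0 0 0 0 20;0.25 0 0 0 0 0 20;0.25 0 0 0 0 0 20;0.15 0 0 0 0 0 20;0 0 0 0 0 0 20;0 0 0 0 0 0 20"

```text
clock: 6.12
tcp_pos: [0.5523, 0.0292, 0.0585]
tcp_rot: [1.839, 2.546, 0.002]
ft_force: [-3.0, 0.8, 7.1]
gripper_width: 0.0352
gripper_force: 29.9
```

```bash
python3 - <<'E'
from h import *
st=observe();print(st['clock'],np.round(st['tcp_pos'],4),np.round(st['ft_force'],1),st['gripper_width'])
s=snapshot('wrist');cv2.imwrite('pics/w2.png',s['color'][:,:,::-1])
E
```

```text
6.125 [0.5523 0.0292 0.0585] [-3.   0.8  7.1] 0.03521421754308489
```

View pics/w2.png

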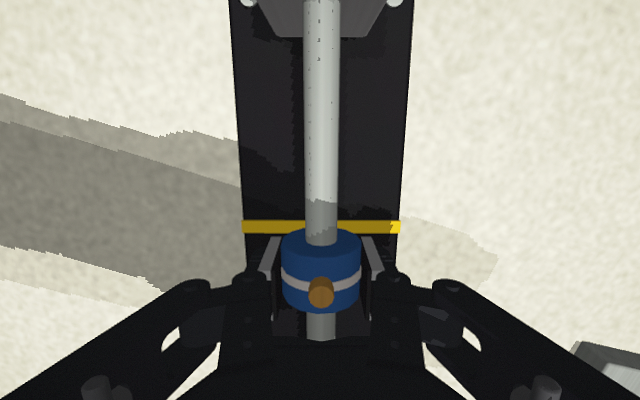

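The picture shows the collar still held at (320,275), with the yellow line at row 227 beyond it; parallax is large from here. I'll release, rise and put the camera straight above for an unbiased check.

jog_arm --motion "0 0 0 0 0 0 100;0 0 0 0 0 0 100;0 0 0 0 0 0 100;0 0 0 0 0 0 100;0 0 -0.7 0 0 0 100;0 0 -1 0 0 0 100;0 0 -1 0 0 0 100;0 0 -1 0 0 0 100;-1 0 -0.5 0 0 0 100;-0.9 0 0 0 0 0 100;-0.3 0 0 0 0 0 100;0 0 0 0 0 0 100"

```text
clock: 7.68
tcp_pos: [0.5726, -0.0339, 0.1828]
tcp_rot: [-1.84, -2.545, 0.001]
ft_force: [0.6, 0.1, -0.1]
gripper_width: 0.0854
gripper_force: 0.0
```

```bash
cat >chk.py <<'E'
from h import *
import sys
st=observe();Rt=R.from_rotvec(st['tcp_rot']).as_matrix();p0=np.array(st['tcp_pos'])
s=snapshot('wrist');cv2.imwrite(f'pics/{sys.argv[1]}.png',s['color'][:,:,::-1])
T=lambda px,z:(Rt.T@(onz(s,px,z,st)-p0)*1000).round(1)
print(st['clock'],'cam',(Rt.T@(pose(s,st)[:3,3]-p0)*1000).round(1))
for c,z in (('yellow',.02),('blue',.093)):
    for b in blobs(s,*COL[c]): print(c,b,T(b[1],z))
for b in blobs(s,(8,130,80),(21,255,255)): print('brass',b,T(b[1],.1))
(x,y,w,h,_)=max(blobs(s,*COL['blue']),key=lambda b:b[0][4])[0]
hsv=cv2.cvtColor(s['color'],cv2.COLOR_RGB2HSV)
for col in range(x+2,x+w-1,4):
    r=[i for i in range(y-25,y+h+25) if hsv[i,col,1]<90 and hsv[i,col,2]>95]
    if r: print(col,r[0],r[-1],len(r),T((col,np.mean(r)),.093)[:2],end=' | ')
E
python3 chk.py w3
```

```text
7.675 cam [  66.7   -0.7 -142.1]
yellow ([270, 112, 29, 9, 259], [284.0, 116.0]) [ 64.6 -36.  162.9]
yellow ([344, 112, 30, 9, 261], [358.8, 116.0]) [ 64.6  35.8 162.8]
blue ([299, 96, 46, 15, 646], [321.5, 102.7]) [74.4 -0.2 89.9]
blue ([299, 118, 46, 15, 593], [321.2, 124.8]) [58.8 -0.4 89.9]
brass ([315, 108, 13, 13, 137], [321.2, 113.9]) [66.6 -0.4 82.9]
301 111 116 6 [ 66.8 -15.1] | 305 111 116 6 [ 66.8 -12.2] | 309 111 117 7 [66.5 -9.3] | 313 111 117 7 [66.5 -6.4] | 317 71 135 29 [83.1 -3.4] | 321 71 135 30 [82.4 -0.6] | 325 71 135 31 [82.1  2.3] | 329 71 135 36 [79.9  5.2] | 333 111 117 7 [66.5  8.2] | 337 111 117 7 [66.5 11.1] | 341 111 116 6 [66.9 14. ] |
```

View pics/w3.png

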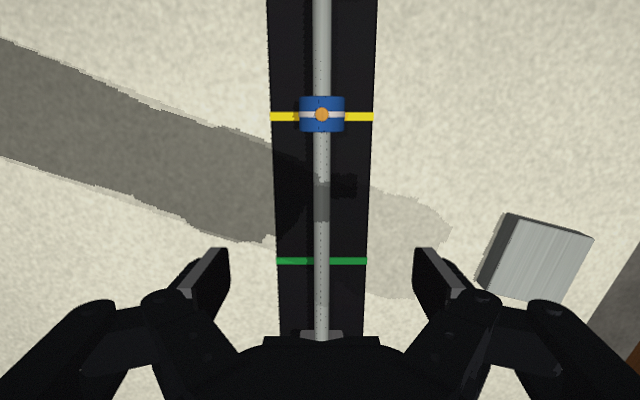

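Seen from straight above, the band is at row 114 and the yellow line at row 116, so the collar has overshot by about 2 mm. I'll cross-check with the top camera.

```bash
python3 - <<'E'
from h import *
st=observe();Rt=R.from_rotvec(st['tcp_rot']).as_matrix();p0=np.array(st['tcp_pos'])
for n in ('top','side'):
    s=snapshot(n)
    for c,z in (('yellow',.02),('blue',.09 if n=='top' else .088)):
        for b in blobs(s,*COL[c]):
            q=Rt.T@(onz(s,b[1],z)-p0)*1000
            if abs(q[0]-65)<60: print(n,c,b,q.round(1))
    for b in blobs(s,(8,130,80),(21,255,255),8):
        q=Rt.T@(onz(s,b[1],.1)-p0)*1000
        if abs(q[0]-65)<60: print(n,'brass',b,q.round(1))
E
```

```text
top yellow ([376, 158, 7, 13, 44], [379.2, 163.3]) [ 65.2  37.4 162.9]
top yellow ([386, 187, 9, 17, 57], [390.1, 195.8]) [ 65.2 -33.1 163. ]
top blue ([391, 165, 10, 18, 69], [396.2, 173.7]) [59.1 -2.3 93. ]
top blue ([383, 168, 9, 17, 91], [387.5, 175.8]) [76.1 -1.4 93. ]
top brass ([391, 171, 4, 5, 14], [392.5, 173.0]) [68.3 -0.4 83. ]
side yellow ([369, 264, 37, 31, 195], [383.0, 281.9]) [ 65.1 -24.1 163. ]
side blue ([386, 239, 13, 17, 86], [391.4, 246.9]) [75.7 -8.9 95. ]
side blue ([394, 245, 18, 20, 162], [401.9, 254.5]) [58.3 -7.4 95. ]
side brass ([399, 241, 6, 6, 27], [401.3, 243.6]) [66.6 -2.1 83. ]
```

All three views agree on an overshoot of about 2 mm. I'll regrip and bring it back 2.1 mm.

jog_arm --motion "1 0 0 0 0 0 100;1 0 0 0 0 0 100;0.2 0 0.2 0 0 0 100;0 0 1 0 0 0 100;0 0 1 0 0 0 100;0 0 1 0 0 0 100;0 0 1 0 0 0 100;0 0 0 0 0 0 100;0 0 0 0 0 0 100"

```text
clock: 8.95
tcp_pos: [0.5525, 0.0289, 0.0584]
tcp_rot: [1.839, 2.546, 0.001]
ft_force: [0.3, 0.1, -0.3]
gripper_width: 0.0855
gripper_force: 0.0
```

jog_arm --motion "0 0 0 0 0 0 20;0 0 0 0 0 0 20;0 0 0 0 0 0 20;0 0 0 0 0 0 20;0 0 0 0 0 0 20;0 0 0 0 0 0 20"

```text
clock: 9.7
tcp_pos: [0.5523, 0.029, 0.058]
tcp_rot: [1.839, 2.546, 0.001]
ft_force: [-1.2, 0.3, 6.0]
gripper_width: 0.0352
gripper_force: 29.8
```

jog_arm --motion "-0.035 0 0 0 0 0 20;-0.035 0 0 0 0 0 20;0 0 0 0 0 0 20;0 0 0 0 0 0 20;0 0 0 0 0 0 20"

```text
clock: 10.32
tcp_pos: [0.5529, 0.0271, 0.058]
tcp_rot: [1.839, 2.546, 0.001]
ft_force: [-1.5, 1.0, 5.7]
gripper_width: 0.0354
gripper_force: 29.8
```

jog_arm --motion "0 0 0 0 0 0 100;0 0 0 0 0 0 100;0 0 0 0 0 0 100;0 0 0 0 0 0 100;0 0 -0.7 0 0 0 100;0 0 -1 0 0 0 100;0 0 -1 0 0 0 100;0 0 -1 0 0 0 100;-1 0 -0.5 0 0 0 100;-0.9 0 0 0 0 0 100;-0.3 0 0 0 0 0 100;0 0 0 0 0 0 100"

```text
clock: 11.82
tcp_pos: [0.5733, -0.0359, 0.1828]
tcp_rot: [-1.84, -2.545, 0.001]
ft_force: [-0.0, -0.2, -0.1]
gripper_width: 0.0852
gripper_force: 0.0
```

```bash
python3 chk.py w4
```

```text
11.825 cam [  66.7   -0.7 -142.1]
yellow ([270, 109, 29, 10, 282], [283.9, 113.6]) [ 66.8 -36.1 162.9]
yellow ([345, 109, 29, 10, 278], [358.6, 113.7]) [ 66.8  35.5 162.8]
blue ([299, 95, 46, 16, 649], [321.4, 102.5]) [74.5 -0.3 89.9]
blue ([299, 117, 46, 15, 605], [321.1, 124.6]) [59.  -0.5 89.9]
brass ([315, 107, 13, 14, 139], [321.4, 113.6]) [66.8 -0.3 82.9]
301 111 116 6 [ 66.8 -15.1] | 305 111 116 6 [ 66.8 -12.2] | 309 111 116 6 [66.9 -9.3] | 313 111 116 6 [66.9 -6.4] | 317 70 135 31 [83.1 -3.4] | 321 70 135 31 [82.9 -0.6] | 325 70 135 31 [82.9  2.3] | 329 70 135 36 [80.8  5.2] | 333 111 116 6 [66.9  8.2] | 337 111 116 6 [66.9 11.1] | 341 111 116 6 [66.9 14. ] |
```

The band is at 66.9 mm and the line at 66.8 mm, so they line up. The gripper is clear of the gauge.

```bash
python3 -c "
from workcell import job;print(job.hand_in())"
```

```text
the job is handed in; nothing more can be done
None
```

The job is handed in: the blue collar is released with its white band over the yellow line, within about 0.1 mm by the wrist camera (calibration good to about 2 mm), and the red collar was not touched.

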